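# Stow the press punches in their case

## Robot

A 7-joint arm with a two-finger parallel gripper is mounted at the origin on a cart in front of the work surface, level with it; the furniture and walls round the work are solid. World frame = base frame: x ahead of the robot, y to its left, z up, the work surface at z = 0. Lengths are in m, angles in rad, forces in N, time in s.
With the tool pointing down it reaches from about 0.4 to 0.75 m from the base axis. Payload 19.5 kg.
Tool frame: the origin (TCP) lies at the very end of the fingers, on their centre line; the grasp point (between the pads) lies 19 mm behind it (robot.hold_point_z is the distance from the TCP to the grasp point, in m); z points along the fingers, y is the direction in which the jaws open and shut (so a half turn about z gives the same grasp; the last joint's range is limited). The gripper opens to 85 mm and grips with 20 to 120 N. Pads are 22 mm wide; open, the fingers measure 114 mm over their backs; the gripper's body (76 mm by 85 mm) begins 54 mm behind the grasp point. The pads swing forward as they close: fully open they stand 13 mm farther back than shut.
Start: joints at [1.155, 0.707, -0.028, 1.485, 0.022, 0.951, -0.075], TCP at [0.21, -0.535, 0.231] pointing down, gripper open.
Joint ranges: [-2.71, 2.71], [-0.32, 2.16], [-1.57, 1.52], [0, 2.45], [-1.46, 4.6], [0, 2.02], [-2.83, 2.83]. Speed limits (rad/s): [1.89, 1.89, 2.57, 2.57, 3.01, 3.01, 3.01].

## Interface

Orientations are given as a unit quaternion [w, x, y, z].
In Python, from cell import get_obs, optics, workorder, robot gives the robot as it stands. The module is installed in compiled form; this text tells all that it offers.
- The arm moves only by the shell command python3 -m handwheel 'ROWS' [OPENING] [FORCE]. ROWS is JSON, a list of rows, each a list of 4 numbers: the shift along the tool's x, y, z in m, then the turn about the tool's z in rad. In form: [[dx, dy, dz, yaw], ...]. A call has 1 to 20 rows; each row shifts and turns the pose as measured when the row begins, along the tool's axes as they then stand; what a row does not reach is not made up. A row lasts 1/12 s, in which the tool goes at most 41.7 mm and 7.16 degrees, less where a joint would pass 70% of its speed; a pose out of reach is approached as far as the arm can. A call is refused whole if a number of a shift passes 0.0417 or a number of a turn 0.125, either way. A call with a gripper value outside its range is refused whole. OPENING is the opening, from -1 (shut) to 1 (fully open), so that 0 is half open, set as the call begins (- or left out, the last holds). The fingers move at their own pace and stop on an object; FORCE is the grip in N (left out, the last holds). Time passes only in rows, so rows that do not move let the fingers close. It gives the time, the measured TCP pose, the force and the opening at its end, in the units of the state.
- get_obs(): the state, without advancing time (a new reading comes with each control period).
- optics.capture(name): name is "scene" or "side" or "wrist"; returns (picture, depth): 420x560x3 uint8, red, green, blue; 420x560 float32, m along the optical axis (not along the pixel's ray), 0 where there is no reading.
- optics.camera_model(name): a dict with "fov_y" (degrees; the focal length in pixels is half the picture's height over the tangent of half this angle, whatever the lens; pixels are square), "cx", "cy" (the principal point, pixels), "k1" (the pictures are not rectified: a ray, as slopes to the right and down, at radius r is drawn at 1 + k1 r^2 times it, then the intrinsics apply), "R" (3x3) and "t" (3): a world point X has camera coordinates R X + t. Camera axes: x right, y down, z forward; pixel columns grow to the right and rows downward; lengths in m; the calibration is good to about 2 mm. A picture is of the moment at which its call begins: read the wrist's pose just before it. camera_model takes no time and is no camera call; for the wrist camera it gives the pose at the moment of the call.
- workorder.hand_in(): hands the job in, once; it reports no verdict.
The state is a dict: "t": time; "q": joint angles; "qd": joint speeds; "tau": joint torques, N m; "position": TCP position; "eef_rot": TCP orientation; "ft_force": force on the tool from outside, world axes, zero at the start; "ft_torque": the same for the moment, N m; "opening": finger opening in m.
Only numpy, scipy, OpenCV 4.12 (cv2) and the standard library are available. Lean on these libraries where they do the work, as an engineer would, in place of code of your own. Each camera call takes 0.05 s, during which the arm holds its last target. There are 200 camera calls.

## Task

Put the spare press punches away in the open punch case. Squeeze the two snap tabs of its clip-on inner cover together to release it, lift it off and lay it flat on the work tray beside the case, right way up; then lay every punch that stands on the tray on its side in a cradle of its own, flange in the V and shank pointing away from the hinge. Last, push the hinged lid past upright so that it swings shut by its own weight, without pressing it down on the way.

Things in the scene. Friction and masses are not known exactly. Their poses are not given: they have to be found in the camera images.
- tray: Fixed plywood work tray, 480 mm (x) x 530 mm (y), lying across the open carton; the job is done on it. Origin: centre of its upper face, 264 mm above the bench (z = 0.264). Rim 10 mm thick, 16 mm high. Heights below are above this face. Its left part, world x 0.40 to 0.66, y 0.24 to 0.35, is clear for the cover. A press stands left of it, beyond y = 0.41, a wall beyond x = 0.78.
- case: Fixed dark steel tray, 104 mm deep (x), 192 wide (y). Origin: centre of its underside. +x towards its hinge side (back), which faces right (world -y) within 0.25 rad, z up. Front and end walls 30 mm high, 5 thick; back wall 46; floor 4. Three cradles; at x -43 to -23, y +-26 to +-38 mm, two catch posts 27 mm high hold the cover's hooks.
- cradle_1 (a point): Cradle 1, at case y = -62 mm. The point (case x = 42 mm, 30 mm up; axes as the case's) is where the origin of a stowed punch lies; it lies level along case x, shank to the front (-x). The flange sits in a V between cheeks (x 29 to 44 mm, 46 mm up, 48 apart); the shank on a 10 mm wide rail 18 mm up, between two guides (x -20 to -11, 25 mm up, 30 apart), end stop at x = -28, 28 mm up. Beside the shank the floor is free from x -11 to 29.
- cradle_2 (a point): Cradle 2, at case y = 0 mm. As cradle_1.
- cradle_3 (a point): Cradle 3, at case y = 62 mm. As cradle_1.
- cover_seat (a point): Where the cover's origin lies while clipped on: 30 mm up, 33 mm in front of the case's centre.
- lid_hinge (a point): Middle of the lid's hinge axis, 52 mm up, 52 mm behind the case's centre; the axis runs along case y.
- lid (a joint): Lid angle in rad: 0 shut, 1.57 upright, 1.85 leaning back on its stop, where it starts. 0.3 kg; 104 mm from hinge to free edge, 192 mm wide, skirt on three sides, outer face 12 mm beyond the hinge axis. Below about 1.45 rad it falls shut by itself in about a second.
- lid_edge (a point): A point fixed to the lid: middle of its free edge on the outer face. With the lid open it is the top rear edge, about 150 mm up; from behind it (case +x) the lid can be pushed to the front.
- cover: Loose clip-on cover: grey plastic plate 75 x 190 x 4 mm, 0.18 kg, on the case's rim. Origin: midway between its two snap tabs on the plate's underside; axes as the case's while clipped on; plate from x = -25 to 50 mm. Legs reach 16 mm below it (origin 16 mm up when laid down). It lifts off only while both tabs are squeezed inward, and can be carried by the squeezed tabs.
- tab_far (a joint): Inward travel of the snap tab farther from the robot (cover +y) in m: 0 sprung out (hook 5 mm under its catch), 0.006 or more free of the catch, 0.009 at its stop. Spring 3 N at rest, 6 N at the stop.
- tab_near (a joint): The same for the nearer snap tab (cover -y).
- tab_far_top (a point): Top of the far tab, middle of its outer face. The tab is a black upright paddle 26 mm wide (cover x), 5 mm thick (y), standing 32 mm above the cover's upper face. The outer faces of the two tabs are 48 mm apart along the cover's y when free and 30 mm when fully squeezed.
- tab_near_top (a point): The same for the near tab.
- punch_1: Steel press punch, 0.32 kg, 64 mm long: round flange 40 mm across, 17 mm thick at the foot, then a round shank 24 mm across to the end. Origin: centre of the flange's base; z along the punch to the shank's end. Starts standing on its flange on the tray left of the case; two or three punches are present.
- punch_2: Another such punch.
- punch_3: Another such punch.
Not all that is in view belongs to the job. Leave any blue or red look-alike of the punch_3 alone.

How it is judged:
By the outcome, as a careful person would: the job done as asked, in the order asked, and still so for the second after the job is handed in, with the robot touching nothing.
Of punch_1, punch_2, punch_3 only 2 to 3 are there at a start; the rules pass over those that are not, and their reading is None.
At some moment in a run one of punch_1, punch_2, punch_3 may be knocked a few centimetres aside while the robot is not near it.
Once in a run the grip may slacken for a moment while it holds something.
It also fails if it takes over 208 s, if anything falls off the work surface, if the arm or the gripper's body presses on something with over 40 N, if the wrist force passes 120 N, or if a joint passes its speed limit or range.

## Working session

There is one attempt and no reset: what is moved stays moved. The work goes in short steps, Python scripts to look and compute and a shell command to move; the robot and the scene stay as the last step left them, time stands still between calls to the robot, and variables do not carry over. Pictures are saved under pics/ and viewed, about 12 in all and at most 16, crops included, and the job is handed in when it is done.

```bash
mkdir -p pics; cat > h.py <<'E'
import numpy as np, cv2
from cell import get_obs, optics, workorder, robot
from scipy.spatial.transform import Rotation as Ro
def Rq(q): return Ro.from_quat([q[1],q[2],q[3],q[0]]).as_matrix()
def cap(n,save=None):
    m=optics.camera_model(n); p,d=optics.capture(n)
    if save: cv2.imwrite('pics/'+save,p[:,:,::-1])
    np.savez('last_'+n+'.npz',p=p,d=d,R=m['R'],t=m['t'],f=210/np.tan(np.radians(m['fov_y'])/2),cx=m['cx'],cy=m['cy'],k1=m['k1'])
    return p,d,m
def load(n): return np.load('last_'+n+'.npz')
def cloud(L):
    f=float(L['f']);v,u=np.mgrid[0:420,0:560]
    a=np.stack([(u-L['cx'])/f,(v-L['cy'])/f],-1); s=a.copy()
    for _ in range(8): s=a/(1+L['k1']*(s**2).sum(-1,keepdims=True))
    d=L['d']; P=np.concatenate([s*d[...,None],d[...,None]],-1)
    W=(P-L['t'])@L['R']; W[d==0]=np.nan
    return W
def pix(L,X):
    c=L['R']@np.array(X)+L['t']; s=c[:2]/c[2]; s=s*(1+L['k1']*(s@s)); return s*float(L['f'])+[L['cx'],L['cy']]
def tool():
    o=get_obs(); return np.array(o['position']),Rq(o['eef_rot']),o
E
python3 - <<'E'
from h import *
a=cap('scene')[0];b=cap('side')[0];c=cap('wrist')[0]
cv2.imwrite('pics/a.png',a[:,:,::-1]);cv2.imwrite('pics/b.png',b[:,:,::-1])
p,R,o=tool();print(o['t'],p,R,o['opening'],robot.hold_point_z)
for n in('scene','side','wrist'):
  L=load(n);print(n,-L['R'].T@L['t'],L['R'][2])
E
```

```text
0.15 [ 0.20990702 -0.53510464  0.23095022] [[ 9.30937490e-01  3.65178438e-01 -3.12428060e-04]
 [ 3.65178572e-01 -9.30937184e-01  7.55643142e-04]
 [-1.49063156e-05 -8.17548562e-04 -9.99999666e-01]] 0.0852199169108125 0.0187
scene [ 0.16265365 -0.29665543  1.2981916 ] [ 0.31510048  0.3275322  -0.89074932]
side [-0.03844535  0.26534543  1.14376194] [ 0.51096453 -0.1337676  -0.84912983]
wrist [ 0.28041801 -0.50778126  0.37317018] [-0.27352272 -0.10625154 -0.95597904]
```

View pics/a.png

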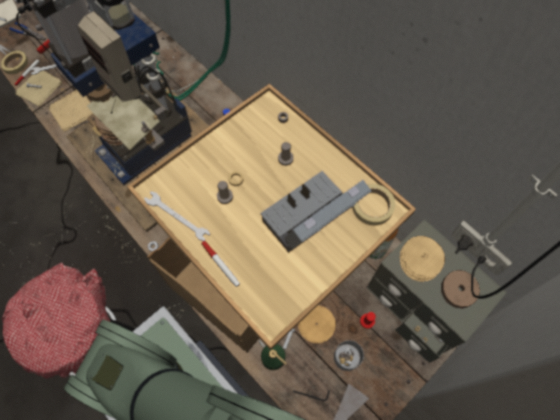

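View pics/b.png

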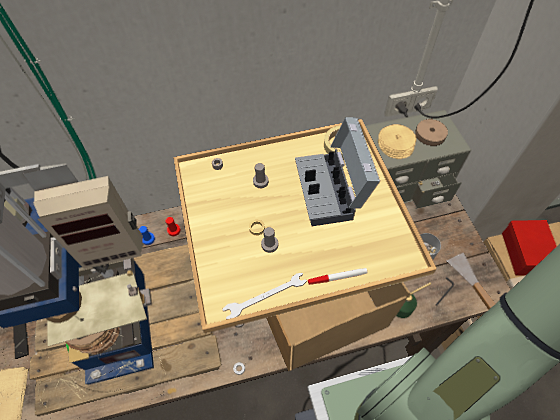

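Two grey punches stand on the tray: scene (286,153) and (224,191), side (260,175) and (269,238). Things that could be mistaken for them are the blue and red look-alikes off the tray (side (147,235), (172,226)), the nut (scene 283,117) and the rings. The case has its cover and two black tabs at scene (292,200) and (306,190). Next I measure.

```bash
python3 - <<'E'
from h import *
for n in('scene','side'):
  L=load(n);W=cloud(L);z=W[...,2]
  p=L['p'].astype(int)
  inn=(W[...,0]>0.2)&(W[...,0]<0.85)&(W[...,1]>-.4)&(W[...,1]<.45)
  T=inn&(abs(z-.264)<.006)
  print(n,'tray z',np.median(z[T]),'x',np.percentile(W[T][:,0],[1,99]),'y',np.percentile(W[T][:,1],[1,99]))
  M=(inn&(z>.279)&(z<.45)).astype(np.uint8)
  k,lab,st,c=cv2.connectedComponentsWithStats(M)
  for i in range(1,k):
    if st[i,4]>25:
      m=lab==i;Q=W[m];print(i,st[i],'z',Q[:,2].min().round(3),Q[:,2].max().round(3),'mean',Q.mean(0).round(3),'ext',np.ptp(Q,axis=0).round(3))
      if Q[:,2].max()<.345 and st[i,4]<600:
        t=Q[Q[:,2]>Q[:,2].max()-.006];print('   top',t.mean(0).round(4),len(t))
E
python3 - <<'E'
from h import *
import cv2
L=load('scene');cv2.imwrite('pics/c.png',cv2.resize(L['p'][90:290,140:420,::-1],None,fx=2.8,fy=2.8,interpolation=cv2.INTER_CUBIC))
E
```

```text
scene tray z 0.2645566493170323 x [0.27758254 0.79373865] y [-0.23832562  0.35414351]
1 [  260    12   279   253 13630] z 0.279 0.45 mean [ 0.793 -0.024  0.369] ext [0.031 0.85  0.171]
2 [265  85  34  28  98] z 0.279 0.286 mean [0.738 0.301 0.281] ext [0.02  0.125 0.006]
   top [0.7376 0.2994 0.2815] 86
3 [ 127   88  288  259 1947] z 0.279 0.288 mean [0.405 0.054 0.281] ext [0.478 0.531 0.009]
5 [300 110  13  14  44] z 0.279 0.285 mean [0.739 0.211 0.281] ext [0.01  0.051 0.006]
   top [0.7386 0.2113 0.281 ] 44
6 [278 112  11   9  43] z 0.279 0.285 mean [0.694 0.254 0.281] ext [0.028 0.031 0.006]
   top [0.6941 0.2539 0.2811] 42
9 [316 125  71  60 228] z 0.279 0.286 mean [0.737 0.047 0.281] ext [0.012 0.243 0.007]
   top [0.7363 0.0516 0.2816] 165
10 [280 142  14  20 177] z 0.279 0.333 mean [0.609 0.153 0.311] ext [0.034 0.033 0.054]
   top [0.6118 0.1559 0.3292] 48
13 [ 261  171  135   80 4565] z 0.279 0.426 mean [ 0.549 -0.019  0.335] ext [0.304 0.211 0.147]
19 [217 181  14  21 191] z 0.279 0.331 mean [0.425 0.175 0.311] ext [0.037 0.031 0.052]
   top [0.4277 0.1782 0.3281] 76
24 [
[... 3308 characters left out ...]
 0.279 0.283 mean [0.321 0.36  0.28 ] ext [0.047 0.009 0.004]
   top [0.3206 0.3597 0.2801] 50
93 [290 301  10   6  31] z 0.279 0.283 mean [0.267 0.164 0.28 ] ext [0.01  0.022 0.004]
   top [0.2671 0.1636 0.2801] 31
94 [273 305  16   7  44] z 0.279 0.284 mean [0.267 0.195 0.28 ] ext [0.01  0.034 0.005]
   top [0.2667 0.1946 0.2804] 44
96 [246 311  17   7  40] z 0.279 0.283 mean [0.267 0.253 0.28 ] ext [0.01  0.034 0.004]
   top [0.267  0.2526 0.2802] 40
99 [219 317  24   9  57] z 0.279 0.283 mean [0.266 0.305 0.28 ] ext [0.009 0.049 0.004]
   top [0.2665 0.3051 0.2804] 57
101 [203 322  15   8  41] z 0.279 0.283 mean [0.266 0.345 0.28 ] ext [0.009 0.03  0.004]
   top [0.2663 0.3451 0.2802] 41
```

View pics/c.png

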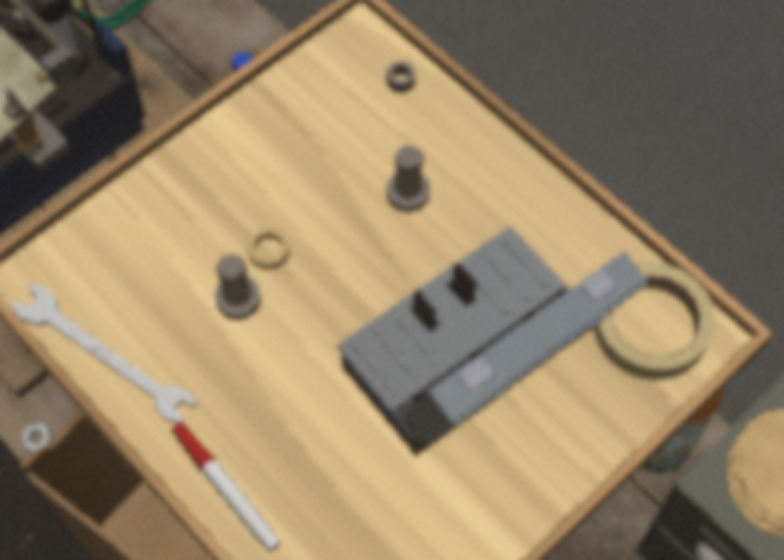

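```bash
python3 - <<'E'
from h import *
for n in('scene','side'):
  L=load(n);W=cloud(L).reshape(-1,3)
  W=W[(W[:,0]>.3)&(W[:,0]<.72)&(W[:,1]>-.15)&(W[:,1]<.14)]
  Q=W[abs(W[:,2]-.298)<.004]
  c,s,a=cv2.minAreaRect((Q[:,:2]*1000).astype(np.float32));print(n,'plate',c,s,a)
  K=W[(W[:,2]>.306)&(W[:,2]<.338)]
  # tabs : near plate centre
  m=np.hypot(K[:,0]-c[0]/1000,K[:,1]-c[1]/1000)<.05
  K=K[m];print(len(K));
  T=K[K[:,2]>.324]
  if len(T)>8:
    _,lab,cen=cv2.kmeans(T[:,:2].astype(np.float32),2,None,(3,50,1e-6),5,2);print('tabs',cen,T[:,2].max(), np.bincount(lab[:,0]))
  V=W[W[:,2]>.395]; 
  if len(V)>10: c,s,a=cv2.minAreaRect((V[:,:2]*1000).astype(np.float32));print('lidtop',c,s,a,V[:,2].max())
E
```

```text
scene plate (586.9803466796875, 2.2908248901367188) (129.55508422851562, 291.7754821777344) 78.60995483398438
47
tabs [[0.5661966  0.04281957]
 [0.5648033  0.03082345]] 0.3336128596423647 [13 10]
lidtop (534.5685424804688, -65.65007781982422) (36.64496612548828, 192.63525390625) 83.25304412841797 0.42643110561521647
side plate (542.1810913085938, 15.556465148925781) (107.39512634277344, 194.46591186523438) 85.126708984375
164
tabs [[0.5648479  0.04201376]
 [0.5218843  0.04532943]] 0.3332649133648002 [31 30]
lidtop (533.7223510742188, -62.869407653808594) (38.27672576904297, 194.3087921142578) 84.46485137939453 0.4246093917771483
```

Geometry: the case yaw is about -95.5°, the tab midpoint is about (0.543, 0.044), and the punches are at A (0.611, 0.157) and B (0.427, 0.179). I raise the arm and turn so that tool y lies along case y, with tool x (the camera side) away from the lid.

```bash
python3 -m handwheel '[[0,0,-0.028,-0.122],[0,0,-0.028,-0.122],[0,0,-0.028,-0.122],[0,0,-0.028,-0.122],[0,0,-0.028,-0.122],[0,0,-0.028,-0.122],[0,0,-0.028,-0.122],[0,0,-0.028,-0.122],[0,0,-0.028,-0.122]]' 1 30; python3 - <<'E'
from h import *
p,R,o=tool();print(o['t'],p,R[:,0],R[:,1],o['q'])
E
```

```text
t: 0.9
position: [0.2085, -0.5331, 0.4884]
eef_rot: [-0.007, 0.733, 0.68, 0.002]
ft_force: [0.0, 0.3, 1.0]
opening: 0.0853
0.9 [ 0.20852563 -0.53311783  0.48843352] [0.07427576 0.99717242 0.01141414] [ 0.997217   -0.07419554 -0.00729855] [ 1.25918934  0.59842402 -0.328235    0.79274407  0.18568962  1.78577089
  0.94816884]
```

```bash
python3 -m handwheel '[[0.037,0.018,0,0],[0.037,0.018,0,0],[0.037,0.018,0,0],[0.037,0.018,0,0],[0.037,0.018,0,0],[0.037,0.018,0,0],[0.037,0.018,0,0],[0.037,0.018,0,0],[0.037,0.018,0,0],[0.037,0.018,0,0],[0.037,0.018,0,0],[0.037,0.018,0,0],[0.037,0.018,0,0],[0.037,0.018,0,0],[0.037,0.018,0,0],[0.037,0.018,0,0]]' ; python3 - <<'E'
from h import *
p,R,o=tool();print(o['t'],p,R[:,0],R[:,1],o['q'])
c=cap('wrist','d.png')
E
```

```text
t: 2.23
position: [0.5366, 0.0399, 0.4955]
eef_rot: [0.005, 0.734, 0.679, -0.001]
ft_force: [0.5, -1.6, 0.6]
opening: 0.0857
2.2333 [0.53662844 0.03985684 0.49550694] [ 0.07711243  0.99698695 -0.00840775] [ 0.99700462 -0.07705795  0.00662293] [ 0.06472986  0.51388024 -0.46852604  0.95253939  0.23676681  1.71578987
 -0.39212296]
```

View pics/d.png

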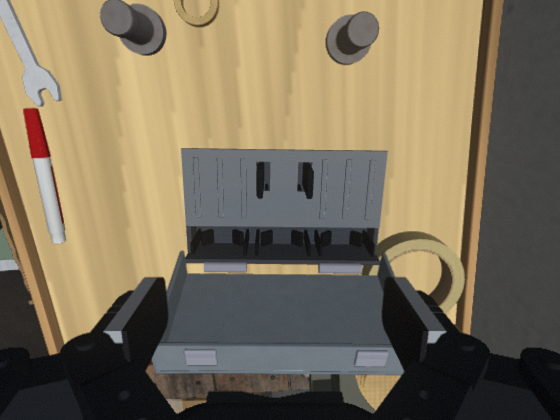

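The wrist view shows the cover plate (182-387, 149-227), the tabs at (263,180) and (306,180), the punches at (130,25) and (352,38), the cradles and the open lid. I measure from its depth.

```bash
cat > m.py <<'E'
from h import *
def punches(W,verbose=True):
    return None
def case(L):
    W=cloud(L); Q=W[130:235,170:400].reshape(-1,3); Q=Q[abs(Q[:,2]-.298)<.004]
    return cv2.minAreaRect((Q[:,:2]*1000).astype(np.float32)),np.median(Q[:,2])
E
python3 - <<'E'
from m import *
L=load('wrist');W=cloud(L)
print(case(L))
for nm,(u0,u1) in dict(near=(245,283),far=(288,325)).items():
  Q=W[150:205,u0:u1].reshape(-1,3);Q=Q[Q[:,2]>.306];T=Q[Q[:,2]>Q[:,2].max()-.004]
  print(nm,Q[:,2].max(),T.mean(0),np.ptp(T,axis=0),len(T))
for b in((0,60,95,170),(5,70,320,385)):
  Q=W[b[0]:b[1],b[2]:b[3]].reshape(-1,3);T=Q[(Q[:,2]>.322)&(Q[:,2]<.34)];F=Q[(Q[:,2]>.277)&(Q[:,2]<.285)]
  print('punch',T.mean(0),np.ptp(T,axis=0),'flange',cv2.minEnclosingCircle((F[:,:2]*1000).astype(np.float32)))
Q=W.reshape(-1,3);Q=Q[(Q[:,2]>.36)&(Q[:,0]>.43)&(Q[:,0]<.66)&(Q[:,1]<-.03)&(Q[:,1]>-.15)&(Q[:,2]<.44)]
T=Q[Q[:,2]>.395];print('lid top',Q[:,2].max(),T.min(0),T.max(0))
E
```

```text
(((545.7823486328125, 26.747316360473633), (85.30147552490234, 190.07479858398438), 85.1549072265625), np.float64(0.2977571570131025))
near 0.33139995427812124 [0.52605696 0.04642976 0.3293057 ] [0.00649222 0.02531413 0.0039646 ] 176
far 0.33149773264572513 [0.56875826 0.04235595 0.32938703] [0.00677046 0.02546366 0.00398735] 170
punch [0.43149128 0.17978845 0.32740002] [0.02450637 0.02436469 0.00774743] flange ((431.2272033691406, 180.0540008544922), 19.56884765625)
punch [0.61432122 0.15817595 0.32734758] [0.02434198 0.02512663 0.00766943] flange ((614.0345458984375, 157.74342346191406), 19.822233200073242)
lid top 0.4239821996970412 [ 0.44108584 -0.08872211  0.39525979] [ 0.62297772 -0.04077683  0.4239822 ]
```

```bash
python3 -m handwheel '[[0.005,0.010,0.02,0.012],[0,0,0.03,0],[0,0,0.03,0],[0,0,0.03,0],[0,0,0.02,0],[0,0,0,0]]' 0.6; python3 - <<'E'
from h import *
p,R,o=tool();print(o['t'],p,R[:,0],R[:,1]);d=np.array([.5474,.0444,.304])-p;print('tool delta',R.T@d)
E
```

```text
t: 2.78
position: [0.5495, 0.0577, 0.356]
eef_rot: [0.001, 0.732, 0.681, -0.001]
ft_force: [-0.4, -0.3, 0.5]
opening: 0.0685
2.7833 [0.54945231 0.05768371 0.35601654] [ 0.07118704  0.99745927 -0.00272253] [ 9.97462978e-01 -7.11864525e-02  3.11572944e-04]
tool delta [-0.01325444 -0.00111769  0.05205247]
```

```bash
python3 -m handwheel '[[-0.013,-0.001,0.01,0.02],[0,0,0,0]]'; python3 -m handwheel '[[0,0,0.015,0],[0,0,0.01,0],[0,0,0,0]]'; python3 - <<'E'
from h import *
p,R,o=tool();print(o['t'],p,R[:,0],R[:,1]);d=np.array([.5474,.0444,.304])-p;print('tool delta',R.T@d)
E
```

```text
t: 2.95
position: [0.5474, 0.0444, 0.3463]
eef_rot: [0.001, 0.739, 0.674, -0.001]
ft_force: [1.1, -1.3, 0.6]
opening: 0.068
t: 3.2
position: [0.5486, 0.0449, 0.324]
eef_rot: [0.002, 0.739, 0.674, 0.0]
ft_force: [0.5, 0.4, 0.7]
opening: 0.0681
3.2 [0.54856531 0.0448838  0.32398447] [ 0.09125863  0.99582543 -0.00188829] [ 0.99582368 -0.09125308  0.00284151]
tool delta [-0.00055039 -0.00117309  0.01998229]
```

```bash
python3 -m handwheel '[[-0.0005,-0.001,0.012,0],[0,0,0.008,0],[0,0,0,0]]'; python3 -m handwheel '[[0,0,0,0],[0,0,0,0],[0,0,0,0],[0,0,0,0],[0,0,0,0],[0,0,0,0],[0,0,0,0],[0,0,0,0]]' -1 40;  python3 -m handwheel '[[0,0,-0.004,0],[0,0,-0.008,0],[0,0,-0.012,0],[0,0,0,0]]'; python3 - <<'E'
from h import *
cap('wrist','e.png')
E
```

```text
t: 3.45
position: [0.5486, 0.0455, 0.306]
eef_rot: [0.002, 0.738, 0.674, 0.002]
ft_force: [-0.9, 0.6, -0.1]
opening: 0.0681
t: 4.12
position: [0.5485, 0.0464, 0.3106]
eef_rot: [0.003, 0.738, 0.675, 0.002]
ft_force: [-0.6, -0.5, -1.2]
opening: 0.0276
t: 4.45
position: [0.5487, 0.0465, 0.3367]
eef_rot: [0.003, 0.738, 0.675, 0.002]
ft_force: [-0.2, 0.2, -0.8]
opening: 0.0273
```

View pics/e.png

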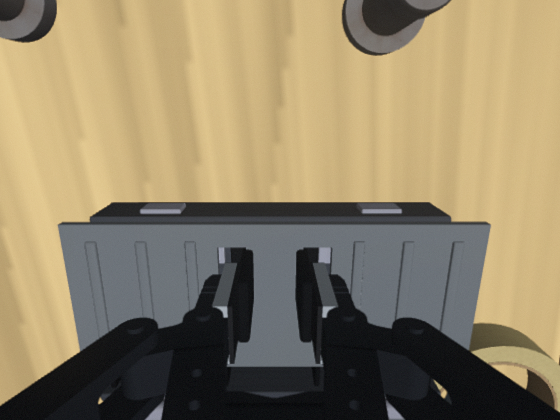

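The cover is off and held level. I lift clear of the punches and carry it to the clear area.

```bash
python3 -m handwheel '[[0,0,-0.02,0],[0,0,-0.025,-0.03],[0,0,-0.02,-0.03],[0.01,0,0,-0.03],[0.025,0,0,0],[0.03,0,0,0],[0.03,0,0,0],[0.03,0,0,0],[0.03,0,0,0],[0.03,0,0,0],[0.025,0,0,0],[0.01,0,0,0],[0,0,0,0],[0,0,0,0]]'; python3 - <<'E'
from h import *
p,R,o=tool();print(o['t'],p,R[:,0],R[:,1],o['opening']);d=np.array([.557,.302,.298])-p;print('tool delta',R.T@d)
E
```

```text
t: 5.67
position: [0.5459, 0.2775, 0.393]
eef_rot: [0.002, 0.705, 0.709, -0.002]
ft_force: [0.8, -0.8, -1.4]
opening: 0.0277
5.6667 [0.5458877  0.27746408 0.39299836] [-0.00557037  0.99996701 -0.00591163] [ 0.9999839   0.00556389 -0.00111285] 0.02767284637694354
tool delta [0.02503481 0.01135436 0.09483944]
```

```bash
python3 -m handwheel '[[0.015,0.011,0.015,0],[0.01,0,0.025,0],[0,0,0.025,0],[0,0,0.018,0],[0,0,0,0]]'; python3 -m handwheel '[[0,0,0.005,0],[0,0,0.004,0],[0,0,0,0]]'; python3 - <<'E'
from h import *
p,R,o=tool();print(o['t'],p,o['ft_force'],o['opening'])
L=None;cap('side','f.png')
W=cloud(load('side')).reshape(-1,3)
Q=W[(W[:,0]>.43)&(W[:,0]<.68)&(W[:,1]>.23)&(W[:,1]<.355)&(W[:,2]>.272)&(W[:,2]<.32)]
print(np.percentile(Q,[2,50,98],axis=0))
E
```

```text
t: 6.08
position: [0.5589, 0.2975, 0.3066]
eef_rot: [0.003, 0.707, 0.707, -0.002]
ft_force: [-0.6, -0.4, -2.7]
opening: 0.0277
t: 6.33
position: [0.5601, 0.2949, 0.2987]
eef_rot: [0.004, 0.708, 0.706, -0.001]
ft_force: [-0.1, 0.3, -1.5]
opening: 0.0278
6.3333 [0.56013786 0.29488361 0.29871585] [-0.09993988  0.31397599 -1.5491223 ] 0.027821570003814508
[[0.46344348 0.24318981 0.28178441]
 [0.52727593 0.27123906 0.28694881]
 [0.64267256 0.31570413 0.30678012]]
```

View pics/f.png

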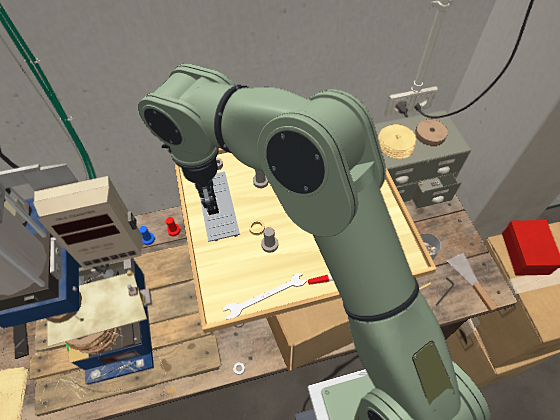

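```bash
python3 -m handwheel '[[0.010,0,0,0],[0,0,0.002,0],[0,0,0.002,0],[0,0,0.001,0],[0,0,0,0]]'
```

```text
t: 6.8
position: [0.5607, 0.3067, 0.2961]
eef_rot: [0.004, 0.708, 0.706, 0.001]
ft_force: [-0.1, 0.0, -2.1]
opening: 0.0277
```

```bash
python3 -m handwheel '[[0,0,0.002,0],[0,0,0.001,0],[0,0,0,0]]';python3 -m handwheel '[[0,0,0.002,0],[0,0,0.001,0],[0,0,0,0]]'
```

```text
t: 7.05
position: [0.5609, 0.3069, 0.2956]
eef_rot: [0.004, 0.708, 0.706, 0.002]
ft_force: [-0.9, -0.3, -1.8]
opening: 0.0274
t: 7.3
position: [0.561, 0.307, 0.2955]
eef_rot: [0.005, 0.708, 0.706, 0.004]
ft_force: [-0.6, 0.3, -0.1]
opening: 0.0275
```

```bash
python3 -m handwheel '[[0,0,0,0],[0,0,0,0],[0,0,0,0],[0,0,0,0],[0,0,0,0]]' 0.6 20; python3 -m handwheel '[[0,0,-0.01,0],[0,0,-0.03,0],[0,0,-0.03,0],[-0.02,0,-0.03,0],[-0.035,0,0,0],[-0.035,0,0,0],[-0.03,0,0,0],[0,0,0,0],[0,0,0,0]]'; python3 - <<'E'
from h import *
p,R,o=tool();print(o['t'],p,R[:,0],R[:,1])
cap('wrist','g.png');W=cloud(load('wrist')).reshape(-1,3)
Q=W[(W[:,0]>.41)&(W[:,0]<.72)&(W[:,1]>.22)&(W[:,1]<.355)&(W[:,2]>.277)&(W[:,2]<.291)]
print(cv2.minAreaRect((Q[:,:2]*1000).astype(np.float32)),np.percentile(Q[:,2],[5,50,95]))
E
```

```text
t: 7.72
position: [0.5613, 0.3068, 0.295]
eef_rot: [0.005, 0.708, 0.706, 0.004]
ft_force: [0.0, -0.2, 0.3]
opening: 0.0687
t: 8.47
position: [0.5589, 0.1829, 0.3985]
eef_rot: [0.005, 0.708, 0.707, 0.003]
ft_force: [-0.2, 1.2, -0.1]
opening: 0.0686
8.4667 [0.55892352 0.18291279 0.39851415] [ 0.00127099  0.99999757 -0.00180108] [ 0.9999309  -0.00124985  0.01168907]
((589.165771484375, 283.99237060546875), (70.61698913574219, 246.907958984375), 86.84355163574219) [0.28211413 0.28375284 0.28516617]
```

View pics/g.png

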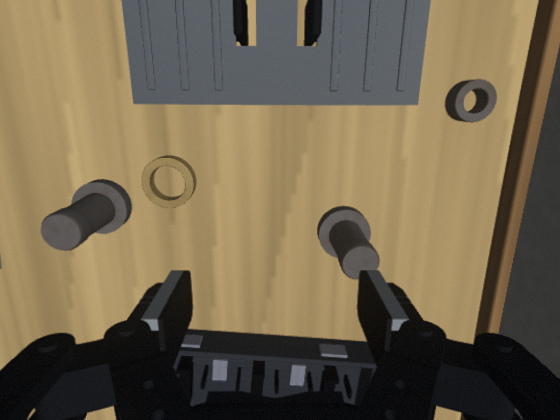

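The cover lies flat (top at z 0.2838, expected 0.284). I locate the punches again and the cover's front edge.

```bash
cat >> m.py <<'E'
def find(W):
    z=W[...,2];M=((z>.3)&(z<.338)&(W[...,1]>.085)&(W[...,1]<.36)&(W[...,0]>.27)&(W[...,0]<.73)).astype(np.uint8)
    k,lab,st,_=cv2.connectedComponentsWithStats(M)
    for i in range(1,k):
        if st[i,4]>80:
            Q=W[lab==i];T=Q[Q[:,2]>Q[:,2].max()-.005];print('pix',st[i,:2],'top',T.mean(0).round(4),np.ptp(T,axis=0).round(3),len(T))
E
python3 - <<'E'
from m import *
W=cloud(load('wrist'));find(W)
Q=W[60:104,150:400].reshape(-1,3);Q=Q[abs(Q[:,2]-.284)<.004];print('cover front y',np.percentile(Q[:,1],.5))
p,R,o=tool();print(R.T@(np.array([.614,.158,.318])-p))
E
```

```text
pix [233   0] top [0.5409 0.3002 0.3152] [0.006 0.018 0.005] 350
pix [309   0] top [0.5835 0.3003 0.3152] [0.006 0.018 0.005] 360
pix [ 41 201] top [0.4316 0.1814 0.3275] [0.025 0.025 0.005] 1336
pix [334 231] top [0.6137 0.1609 0.3275] [0.024 0.024 0.005] 999
cover front y 0.25537684631440905
[-0.02445887  0.05393105  0.08118557]
```

```bash
python3 -m handwheel '[[-0.015,0.027,0,0],[-0.0085,0.027,0,0],[0,0,0,0],[0,0,0.02,0],[0,0,0.025,0],[0,0,0.02,0],[0,0,0,0]]' 0.4; python3 - <<'E'
from h import *
p,R,o=tool();print(o['t'],p,R[:,0],R[:,1],o['opening'],R.T@(np.array([.6138,.1595,.286])-p))
E
```

```text
t: 9.1
position: [0.615, 0.1654, 0.3303]
eef_rot: [0.003, 0.705, 0.709, 0.004]
ft_force: [-0.5, 0.7, -0.2]
opening: 0.0598
9.1 [0.61502768 0.16544423 0.33025927] [-6.04670019e-03  9.99981583e-01  5.20628809e-04] [0.99992736 0.00604094 0.01042973] 0.05984636699217426 [-0.00595974 -0.00172511  0.04424059]
```

```bash
python3 -m handwheel '[[-0.006,-0.0015,0.015,0],[0,0,0.017,0],[0,0,0.012,0],[0,0,0,0]]'; python3 -m handwheel '[[0,0,0,0],[0,0,0,0],[0,0,0,0],[0,0,0,0],[0,0,0,0],[0,0,0,0]]' -1 30; python3 -m handwheel '[[0,0,-0.006,0],[0,0,-0.006,0],[-0.015,0,0,0],[-0.015,0,0,0],[0,0,0,0]]'
```

```text
t: 9.43
position: [0.6138, 0.1634, 0.287]
eef_rot: [0.003, 0.704, 0.711, 0.005]
ft_force: [0.3, -0.4, -0.2]
opening: 0.0595
t: 9.93
position: [0.6143, 0.1659, 0.2914]
eef_rot: [0.004, 0.703, 0.711, 0.006]
ft_force: [-0.1, 0.1, -3.9]
opening: 0.0231
t: 10.35
position: [0.6145, 0.1349, 0.3057]
eef_rot: [0.004, 0.702, 0.712, 0.007]
ft_force: [1.1, -1.2, -3.1]
opening: 0.0232
```

```bash
python3 -m handwheel '[[0,0,0.008,0],[0,0,0.006,0],[0,0,0,0]]' - 20; python3 -m handwheel '[[0.006,0,0,0],[0.006,0,-0.001,0],[0.006,0,-0.001,0],[0,0,0,0]]'; python3 - <<'E'
from h import *
cap('scene','i.png');L=load('scene');cv2.imwrite('pics/i.png',cv2.resize(L['p'][90:290,140:420,::-1],None,fx=2.8,fy=2.8,interpolation=cv2.INTER_CUBIC))
E
```

```text
t: 10.6
position: [0.6148, 0.1338, 0.291]
eef_rot: [0.004, 0.703, 0.711, 0.007]
ft_force: [-0.1, 0.4, -4.2]
opening: 0.0232
t: 10.93
position: [0.6142, 0.1549, 0.2926]
eef_rot: [0.003, 0.703, 0.712, 0.007]
ft_force: [-0.5, 0.2, -3.6]
opening: 0.0234
```

View pics/i.png

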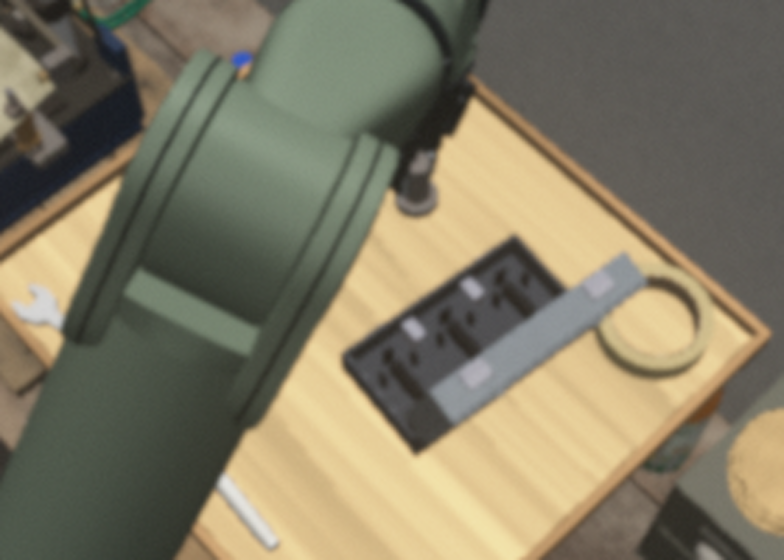

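```bash
python3 -m handwheel '[[-0.02,0,0,0],[0,0,0.003,0],[0,0,0.002,0],[0,0,0.002,0],[0,0,0.002,0]]'; python3 -m handwheel '[[0.006,0,0.001,0],[0.006,0,0.001,0]]'; python3 -m handwheel '[[0.006,0,0.001,0],[0.006,0,0.001,0]]'
```

```text
t: 11.4
position: [0.6152, 0.1348, 0.2895]
eef_rot: [0.005, 0.703, 0.712, 0.01]
ft_force: [-9.9, -3.1, 24.6]
opening: 0.0232
t: 11.57
position: [0.6158, 0.1449, 0.2899]
eef_rot: [0.007, 0.704, 0.71, 0.01]
ft_force: [-0.4, -4.5, 5.4]
opening: 0.0233
t: 11.73
position: [0.6171, 0.1549, 0.2899]
eef_rot: [0.01, 0.705, 0.709, 0.011]
ft_force: [-0.7, -12.1, 16.4]
opening: 0.0233
```

```bash
python3 -m handwheel '[[0.006,0,-0.001,0],[0.006,0,-0.001,0]]'; python3 -m handwheel '[[0.006,0,0,0],[0.006,0,0,0],[0,0,0,0]]';  python3 - <<'E'
from h import *
cap('wrist','j.png')
E
```

```text
t: 11.9
position: [0.6172, 0.1672, 0.2921]
eef_rot: [0.01, 0.705, 0.709, 0.011]
ft_force: [0.4, -0.0, -3.7]
opening: 0.0231
t: 12.15
position: [0.6166, 0.1827, 0.2915]
eef_rot: [0.009, 0.704, 0.71, 0.011]
ft_force: [-0.6, -0.2, -2.5]
opening: 0.0235
```

View pics/j.png

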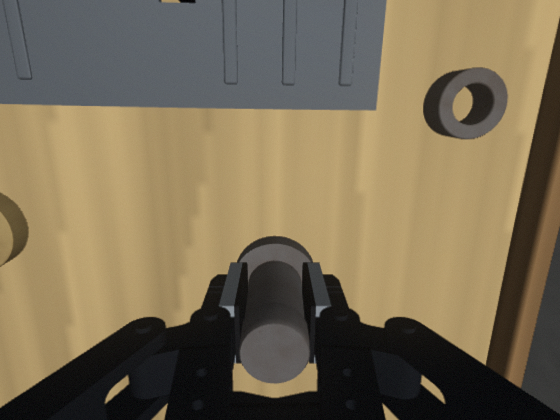

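The grip is too stiff at this height, so the punch only slid. I set it down nearer the case and regrip higher on the shank for more leverage.

```bash
python3 -m handwheel '[[-0.03,0,-0.004,0],[-0.03,0,0,0],[0,0,0.004,0],[0,0,0.002,0],[0,0,0.002,0],[0,0,0.001,0]]'; python3 -m handwheel '[[0,0,0,0],[0,0,0,0],[0,0,0,0]]' -0.1; python3 -m handwheel '[[0,0,-0.010,0],[0,0,-0.008,0],[0,0,0,0]]' ; python3 -m handwheel '[[0,0,0,0],[0,0,0,0],[0,0,0,0],[0,0,0,0]]' -1 20
```

```text
t: 12.7
position: [0.6171, 0.121, 0.2897]
eef_rot: [0.01, 0.704, 0.71, 0.013]
ft_force: [-7.3, -1.1, 9.2]
opening: 0.0233
t: 12.95
position: [0.6173, 0.1212, 0.2906]
eef_rot: [0.01, 0.704, 0.71, 0.014]
ft_force: [-0.2, -0.9, -0.6]
opening: 0.0387
t: 13.2
position: [0.6168, 0.1211, 0.3088]
eef_rot: [0.01, 0.704, 0.71, 0.013]
ft_force: [-0.1, 0.7, -0.5]
opening: 0.0384
t: 13.53
position: [0.6172, 0.1213, 0.3089]
eef_rot: [0.01, 0.704, 0.71, 0.014]
ft_force: [-0.7, -0.7, 6.3]
opening: 0.0232
```

```bash
python3 -m handwheel '[[0.004,0,0.002,0],[0.005,0,0.002,0]]'; python3 -m handwheel '[[0.006,0,0.001,0],[0.006,0,0,0]]'; python3 -m handwheel '[[0.007,0,0,0],[0.007,0,0,0]]'
```

```text
t: 13.7
position: [0.6188, 0.128, 0.3073]
eef_rot: [0.013, 0.705, 0.709, 0.015]
ft_force: [-3.6, -5.1, 20.9]
opening: 0.0229
t: 13.87
position: [0.6194, 0.1387, 0.3079]
eef_rot: [0.015, 0.706, 0.708, 0.016]
ft_force: [-2.2, -2.4, 3.4]
opening: 0.0229
t: 14.03
position: [0.6194, 0.1522, 0.3077]
eef_rot: [0.015, 0.707, 0.707, 0.015]
ft_force: [1.0, -1.9, -0.4]
opening: 0.0219
```

```bash
cat >> m.py <<'E'
def prof(cx,w=.006,ylo=.06,yhi=.27):
    cap('wrist');W=cloud(load('wrist')).reshape(-1,3)
    Q=W[(abs(W[:,0]-cx)<w)&(W[:,1]>ylo)&(W[:,1]<yhi)]
    b=np.arange(ylo,yhi,.005);
    for y in b:
        q=Q[(Q[:,1]>=y)&(Q[:,1]<y+.005)]
        if len(q)>3: print(round(y*1000),(np.percentile(q[:,2],[5,50,95])*1000-264).round().astype(int),len(q))
E
python3 - <<'E'
from m import *
prof(.617)
E
```

```text
60 [-1  0  1] 132
65 [-1  0  1] 128
70 [-1  0  1] 137
75 [-1  0  1] 93
80 [0 0 1] 4
130 [15 69 70] 90
135 [ 0 67 70] 870
140 [-1 65 68] 840
145 [-1 64 66] 677
150 [-1 61 63] 710
155 [-1  0 61] 274
160 [ -1 121 125] 1575
165 [-1  0  1] 200
170 [-1  0  1] 209
175 [-1  0  1] 209
180 [-1  0  1] 215
185 [-1  0  1] 220
190 [-1  0  1] 235
195 [-1  0  1] 234
200 [-1  0  1] 242
205 [-1  0  1] 241
210 [-1  0  1] 242
215 [-1  0  1] 271
220 [-1  0  1] 249
225 [-1  0  1] 273
230 [-1  0  1] 275
235 [-1  0  1] 298
240 [-2  0  1] 281
245 [-2  0  1] 309
250 [-1  0 20] 426
255 [-1 19 21] 511
260 [19 20 21] 420
```

It tilts now (top face slopes about 20° toward +y). I continue the arc.

```bash
python3 -m handwheel '[[0.006,0,0.002,0],[0.006,0,0.002,0],[0.006,0,0.002,0]]' - 24; python3 -m handwheel '[[0.006,0,0.003,0],[0.005,0,0.003,0],[0,0,0,0]]'; python3 - <<'E'
from m import *
prof(.617,.006,.08,.23)
E
```

```text
t: 14.33
position: [0.6201, 0.1728, 0.3021]
eef_rot: [0.015, 0.706, 0.708, 0.016]
ft_force: [0.4, -1.4, -0.5]
opening: 0.0217
t: 14.58
position: [0.6199, 0.1861, 0.2942]
eef_rot: [0.015, 0.706, 0.708, 0.016]
ft_force: [-0.2, 0.2, 1.2]
opening: 0.0214
125 [32 33 34] 18
130 [30 33 34] 189
135 [33 36 38] 95
140 [36 39 41] 108
145 [39 43 45] 115
150 [42 46 48] 123
155 [44 49 51] 143
160 [-1  0 56] 223
165 [-1  0 59] 341
170 [-1 58 61] 676
175 [-1 53 57] 941
180 [-1 46 50] 834
185 [-1  0 44] 305
190 [-1  0  1] 223
195 [ -1 108 111] 1594
200 [-1  0  1] 225
205 [-1  0  1] 238
210 [-1  0  1] 236
215 [-1  0  1] 243
220 [-1  0  1] 256
225 [-1  0  1] 259
```

```bash
python3 -m handwheel '[[0.008,0,0.006,0],[0.007,0,0.006,0],[0.005,0,0.006,0]]'; python3 -m handwheel '[[0.003,0,0.005,0],[0.002,0,0.005,0],[0,0,0,0]]'; python3 - <<'E'
from m import *
prof(.618,.006,.08,.25)
E
```

```text
t: 14.88
position: [0.6213, 0.2055, 0.276]
eef_rot: [0.015, 0.707, 0.707, 0.016]
ft_force: [-0.8, -1.2, -1.2]
opening: 0.0217
t: 15.13
position: [0.6214, 0.2115, 0.2648]
eef_rot: [0.016, 0.706, 0.707, 0.015]
ft_force: [-4.2, -8.0, 15.3]
opening: 0.0212
175 [27 27 28] 10
180 [28 31 32] 311
185 [28 31 32] 360
190 [29 32 33] 305
195 [-1 32 33] 459
200 [-1 23 33] 1653
205 [-1  0 23] 366
210 [-1  0  1] 290
215 [-1  0  1] 302
220 [-1 78 82] 1680
225 [-1  0  1] 311
230 [-1  0  1] 335
235 [-1  0  0] 331
240 [-1  0  1] 336
245 [-1  0  1] 274
```

The punch lies along +y, level in the grip (shank end y≈0.203, base y≈0.139). I slide back to mid-shank and regrip.

```bash
python3 -m handwheel '[[0,0,-0.003,0],[0,0,0,0],[0,0,0,0]]' -0.15 30; python3 -m handwheel '[[-0.013,0,0,0],[-0.013,0,0,0],[-0.013,0,0,0],[0,0,0,0]]'; python3 - <<'E'
from m import *
p,R,o=tool();print(p,R)
cap('wrist');W=cloud(load('wrist')).reshape(-1,3)
Q=W[(abs(W[:,0]-.62)<.03)&(W[:,1]>.13)&(W[:,1]<.23)&(W[:,2]>.274)&(W[:,2]<.31)]
for y in np.arange(.13,.225,.005):
  q=Q[abs(Q[:,1]-y)<.0025]
  if len(q)>3: print(round(y,3),q[:,0].min().round(4),q[:,0].max().round(4),q[:,2].max().round(4))
E
```

```text
t: 15.43
position: [0.6213, 0.2119, 0.2674]
eef_rot: [0.016, 0.706, 0.707, 0.016]
ft_force: [0.5, -0.9, -0.2]
opening: 0.0362
t: 15.77
position: [0.6212, 0.1698, 0.2663]
eef_rot: [0.015, 0.706, 0.708, 0.015]
ft_force: [0.8, -0.7, 0.0]
opening: 0.0363
[0.6211827  0.16977991 0.26625923] [[-1.86462282e-03  9.99045898e-01  4.36327538e-02]
 [ 9.99998261e-01  1.86442353e-03  4.52619082e-05]
 [-3.61312089e-05  4.36327623e-02 -9.99047637e-01]]
0.145 0.5984 0.6348 0.3032
0.15 0.5986 0.6353 0.304
0.155 0.6016 0.6357 0.3027
0.16 0.6004 0.6405 0.3061
0.165 0.6004 0.6401 0.3089
0.17 0.6004 0.6402 0.31
0.175 0.59 0.65 0.31
0.18 0.5901 0.6499 0.31
0.185 0.5913 0.6485 0.31
0.19 0.6049 0.6278 0.2906
0.195 0.6044 0.6284 0.2907
0.2 0.604 0.629 0.2904
0.205 0.6041 0.6288 0.2899
```

```bash
python3 -m handwheel '[[0.006,-0.004,0,0],[0,0,0,0]]'; python3 -m handwheel '[[0,0,0,0],[0,0,0,0],[0,0,0,0],[0,0,0,0],[0,0,0,0]]' -1 45; python3 -m handwheel '[[0,0,-0.01,0],[0,0,-0.02,0],[0,0,-0.03,0],[0,0,-0.03,0],[0,0,0,0]]'; python3 - <<'E'
from m import *
p,R,o=tool();print(p,R[:,0])
cap('wrist','k.png');cap('side')
E
```

```text
t: 15.98
position: [0.6167, 0.1775, 0.2661]
eef_rot: [0.015, 0.706, 0.708, 0.016]
ft_force: [-0.4, 0.8, -0.3]
opening: 0.0364
t: 16.4
position: [0.6163, 0.1786, 0.2663]
eef_rot: [0.015, 0.706, 0.708, 0.016]
ft_force: [-0.9, -2.4, 1.8]
opening: 0.0231
t: 16.82
position: [0.6109, 0.1793, 0.36]
eef_rot: [0.013, 0.705, 0.709, 0.014]
ft_force: [1.2, 0.4, -3.4]
opening: 0.0226
[0.6109042  0.17928392 0.36002385] [-0.00532226  0.99998465  0.00153732]
```

View pics/k.png

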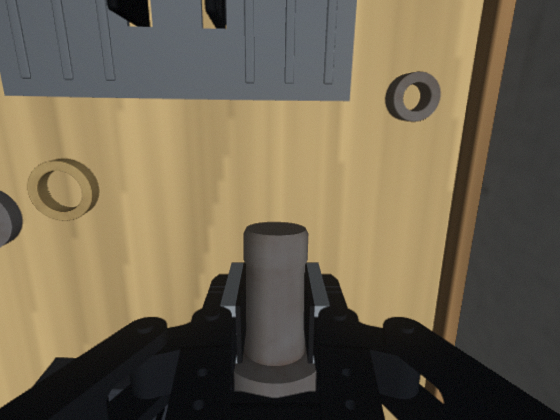

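The punch is held mid-shank, level, shank toward +y. I carry it to above the case and look at the cradles.

```bash
python3 -m handwheel '[[0,-0.01,-0.02,0.03],[-0.015,-0.02,-0.02,0.03],[-0.03,-0.02,0,0.03],[-0.03,-0.01,0,0],[-0.03,0,0,0],[-0.03,0,0,0],[0,0,0,0],[0,0,0,0]]'; python3 - <<'E'
from m import *
p,R,o=tool();print(p,R[:,0],R[:,1])
cap('wrist','l.png')
L=load('wrist')
W=cloud(L);Q=W.reshape(-1,3)
Q=Q[(Q[:,1]>-.06)&(Q[:,1]<.09)&(Q[:,0]>.42)&(Q[:,0]<.67)]
F=Q[abs(Q[:,2]-.294)<.0025]
print('rim',cv2.minAreaRect((F[:,:2]*1000).astype(np.float32)),len(F))
E
```

```text
t: 17.58
position: [0.5327, 0.0417, 0.386]
eef_rot: [0.008, 0.737, 0.676, 0.006]
ft_force: [-0.0, 0.8, -2.9]
opening: 0.0227
[0.53267184 0.04167807 0.38597681] [ 0.08573432  0.99631599 -0.00201645] [ 0.99614057 -0.08568068  0.01904669]
rim ((544.6419677734375, 12.878528594970703), (100.93759155273438, 192.37066650390625), 84.73400115966797) 4407
```

View pics/l.png

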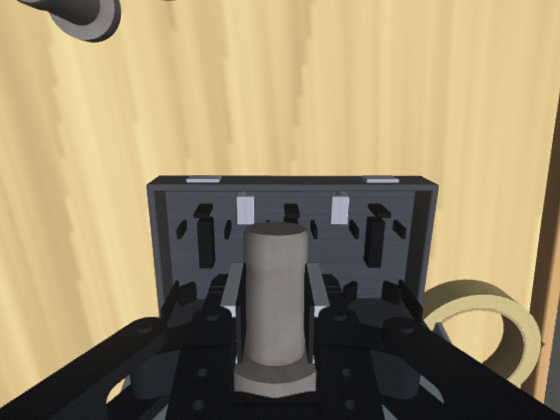

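```bash
cat >> m.py <<'E'
def held():
    p,R,o=tool();W=cloud(load('wrist')).reshape(-1,3);T=(W-p)@R
    for x in np.arange(-.04,.06,.005):
        q=T[(abs(T[:,0]-x)<.0025)&(abs(T[:,1])<.024)&(T[:,2]<.012)&(T[:,2]>-.045)]
        if len(q)>5:
            t=q[q[:,2]<q[:,2].min()+.004]; print(round(x,3),'ytop',t[:,1].mean().round(4),'ztop',q[:,2].min().round(4),'y',q[:,1].min().round(4),q[:,1].max().round(4))
E
python3 - <<'E'
from m import *
held()
p,R,o=tool();print(R.T@(np.array([.5440,.0044,.386])-p))
E
```

```text
-0.03 ytop 0.0052 ztop -0.0305 y -0.0146 0.0161
-0.025 ytop 0.0004 ztop -0.0364 y -0.0146 0.0161
-0.02 ytop 0.0002 ztop -0.0359 y -0.0145 0.0159
-0.015 ytop 0.0006 ztop -0.0284 y -0.011 0.0125
-0.01 ytop 0.0005 ztop -0.0386 y -0.0125 0.0138
-0.005 ytop 0.0014 ztop -0.0449 y -0.0124 0.0136
-0.0 ytop 0.0007 ztop -0.045 y -0.0123 0.0137
0.005 ytop -0.0012 ztop -0.045 y -0.024 0.024
0.01 ytop -0.0034 ztop -0.045 y -0.024 0.0239
0.015 ytop -0.0002 ztop -0.045 y -0.0237 0.024
0.02 ytop 0.0009 ztop -0.0241 y -0.0115 0.0131
0.025 ytop 0.0009 ztop -0.0236 y -0.0115 0.013
0.03 ytop 0.0008 ztop -0.0235 y -0.011 0.013
[-0.03579728  0.01433148  0.00022699]
```

```bash
python3 -m handwheel '[[-0.018,0.007,0,0.006],[-0.018,0.006,0,0],[0,0,0,0],[0,0,0.025,0],[0,0,0.025,0],[0,0,0,0],[0,0,0,0]]'; python3 - <<'E'
from m import *
p,R,o=tool();print(p,R[:,0],o['ft_force'],R.T@(np.array([.5433,.0024,.283])-p))
E
```

```text
t: 18.22
position: [0.5437, 0.0079, 0.3318]
eef_rot: [0.005, 0.737, 0.676, 0.005]
ft_force: [0.2, -0.0, -2.3]
opening: 0.0227
[0.54373276 0.00794064 0.33183372] [ 8.60075838e-02  9.96294379e-01 -4.54035601e-04] [ 0.24418207 -0.022408   -2.32158044] [-0.00553516 -0.00064179  0.04883204]
```

```bash
python3 -m handwheel '[[-0.0055,-0.0005,0.008,0.005],[0,0,0.012,0],[0,0,0.01,0],[0,0,0,0]]'; python3 -m handwheel '[[0,0,0.008,0],[0,0,0.006,0],[0,0,0.002,0],[0,0,0,0]]'; python3 - <<'E'
from m import *
p,R,o=tool();print(p,R[:,0],o['ft_force'],R.T@(np.array([.5433,.0024,.283])-p))
E
```

```text
t: 18.55
position: [0.544, 0.0033, 0.3029]
eef_rot: [0.006, 0.738, 0.675, 0.006]
ft_force: [-1.1, -0.7, -4.2]
opening: 0.0225
t: 18.88
position: [0.5451, 0.0033, 0.2875]
eef_rot: [0.007, 0.738, 0.674, 0.007]
ft_force: [0.1, 0.2, -2.8]
opening: 0.0225
[0.54506812 0.00332819 0.28747081] [9.02861763e-02 9.95915602e-01 7.21081454e-04] [ 0.06252923  0.24668524 -2.7511562 ] [-0.00108726 -0.00176435  0.00443631]
```

```bash
python3 -m handwheel '[[-0.001,-0.0017,0.002,0],[0,0,0.002,0],[0,0,0.001,0],[0,0,0,0]]'; python3 -m handwheel '[[0,0,0.002,0],[0,0,0.001,0],[0,0,0,0]]'
```

```text
t: 19.22
position: [0.5435, 0.0022, 0.2836]
eef_rot: [0.008, 0.738, 0.674, 0.007]
ft_force: [-3.0, 1.5, 3.4]
opening: 0.0226
t: 19.47
position: [0.5439, 0.0018, 0.2828]
eef_rot: [0.009, 0.739, 0.674, 0.008]
ft_force: [-2.8, 1.4, 4.0]
opening: 0.0226
```

Contact came at the predicted height. I release and retreat forward and upward.

```bash
python3 -m handwheel '[[0,0,0,0],[0,0,0,0],[0,0,0,0],[0,0,0,0]]' -0.1 20; python3 -m handwheel '[[0,0,-0.02,0],[0,0,-0.03,0],[0.01,0,-0.03,0],[0.03,0,-0.03,0],[0.03,0,0,0],[0.03,0,0,0],[0,0,0,0],[0,0,0,0]]'; python3 - <<'E'
from m import *
p,R,o=tool();print(p,R[:,0],R[:,2])
cap('wrist','n.png');W=cloud(load('wrist'));find(W)
c=np.array([.545,.0115]);ax=np.array([-.0918,-.9958]);ay=np.array([.9958,-.0918])
Q=W.reshape(-1,3);d=Q[:,:2]-c;X=d@ax;Y=d@ay;Z=Q[:,2]-.264
for x in np.arange(-.03,.05,.005):
  m=(abs(X-x)<.0025)&(abs(Y)<.022)&(Z>.026)&(Z<.06)
  if m.sum()>4:
    t=m&(Z>Z[m].max()-.003);print(round(x,3),'Z',Z[m].max().round(4),'Y',Y[t].mean().round(4),Y[m].min().round(4),Y[m].max().round(4))
E
```

```text
t: 19.8
position: [0.5445, 0.0019, 0.2836]
eef_rot: [0.01, 0.739, 0.674, 0.009]
ft_force: [-0.4, 1.0, 0.4]
opening: 0.0385
t: 20.47
position: [0.5504, 0.1048, 0.3985]
eef_rot: [0.009, 0.74, 0.673, 0.01]
ft_force: [0.4, -0.8, 0.0]
opening: 0.038
[0.55044001 0.10479251 0.39847361] [0.09457752 0.99551566 0.00191419] [ 2.65123967e-02 -5.96633772e-04 -9.99648307e-01]
pix [17 96] top [0.4316 0.1806 0.3277] [0.025 0.025 0.005] 1751
-0.03 Z 0.0287 Y -0.0006 -0.0054 0.0045
-0.02 Z 0.0432 Y -0.0006 -0.0109 0.0112
-0.015 Z 0.0439 Y 0.0004 -0.0117 0.0121
-0.01 Z 0.0437 Y 0.0006 -0.0117 0.0118
-0.005 Z 0.0433 Y -0.0001 -0.0117 0.0119
0.0 Z 0.0426 Y 0.0001 -0.0111 0.0112
0.005 Z 0.043 Y -0.0001 -0.0112 0.0113
0.01 Z 0.0421 Y 0.0004 -0.0112 0.0113
0.015 Z 0.043 Y 0.0 -0.0113 0.0113
0.02 Z 0.0427 Y -0.0002 -0.0122 0.0113
0.025 Z 0.0425 Y 0.0001 -0.0123 0.0114
0.03 Z 0.0448 Y 0.0001 -0.0164 0.0133
0.035 Z 0.0501 Y -0.0007 -0.0197 0.0197
0.04 Z 0.0497 Y -0.0004 -0.0196 0.0185
0.045 Z 0.0499 Y -0.0006 -0.022 0.0219
```

View pics/n.png

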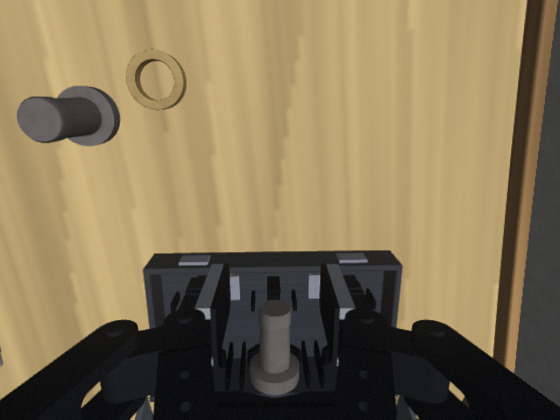

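Punch A is stowed: the axis is level at 30-31 mm up, x runs -21 to 43, Y≈0. Before using cradle 1, I check the lid skirt clearance there.

```bash
python3 - <<'E'
from m import *
cap('scene');cap('side')
c=np.array([.545,.0115]);ax=np.array([-.0918,-.9958]);ay=np.array([.9958,-.0918])
for n in('scene','side','wrist'):
  Q=cloud(load(n)).reshape(-1,3);d=Q[:,:2]-c;X=d@ax;Y=d@ay;Z=Q[:,2]-.264
  for y in(-.094,-.085,-.06,0,.06,.085,.094):
    r=[]
    for z in(.06,.08,.1,.12,.14,.155):
      m=(abs(Y-y)<.0035)&(abs(Z-z)<.008)&(X>.02)&(X<.12)
      r.append((int(X[m].min()*1000),int(X[m].max()*1000)) if m.sum()>2 else None)
    print(n,y,r)
E
```

```text
scene -0.094 [None, None, (65, 79), (60, 87), (88, 92), (63, 94)]
scene -0.085 [None, None, None, None, (90, 93), (63, 93)]
scene -0.06 [None, (73, 78), None, (86, 88), (89, 90), (63, 93)]
scene 0 [None, None, None, None, None, (62, 93)]
scene 0.06 [None, None, None, None, (90, 90), (62, 92)]
scene 0.085 [None, None, None, None, None, (62, 92)]
scene 0.094 [None, None, None, None, None, (64, 92)]
side -0.094 [(35, 60), (40, 74), (45, 59), (51, 58), None, None]
side -0.085 [None, None, None, None, None, None]
side -0.06 [(48, 66), (67, 72), (73, 79), None, None, (62, 66)]
side 0 [(62, 66), (67, 72), (72, 77), None, None, (62, 77)]
side 0.06 [(48, 67), (67, 71), (73, 78), None, None, None]
side 0.085 [(38, 66), (40, 72), (45, 75), (50, 56), None, None]
side 0.094 [(34, 50), (40, 71), (44, 74), (52, 59), None, None]
wrist -0.094 [(33, 58), (36, 40), None, None, None, None]
wrist -0.085 [None, None, None, None, None, None]
wrist -0.06 [None, None, None, None, None, None]
wrist 0 [None, None, None, None, None, None]
wrist 0.06 [None, None, None, None, None, None]
wrist 0.085 [None, None, None, None, None, None]
wrist 0.094 [(35, 61), (37, 45), None, None, None, None]
```

Skirts sit at x≥42 mm at the body height, so for cradle 1 I will hold punch B farther along the shank. Next I go to punch B.

```bash
python3 -m handwheel '[[0.013,-0.025,0,0],[0.013,-0.025,0,0],[0.013,-0.025,0,0],[0.013,-0.025,0,0],[0.008,-0.024,0,0],[0,0,0,0],[0,0,0,0]]' 0.2; python3 - <<'E'
from m import *
cap('wrist');W=cloud(load('wrist'));find(W)
p,R,o=tool();print(p,R[:,0],R[:,2],R.T@(np.array([.4316,.181,.309])-p))
E
```

```text
t: 21.2
position: [0.429, 0.1706, 0.3932]
eef_rot: [0.01, 0.744, 0.668, 0.008]
ft_force: [0.8, -0.4, 0.6]
opening: 0.051
pix [251 185] top [0.4305 0.1812 0.3275] [0.025 0.025 0.005] 1306
[0.42902472 0.17073003 0.39323797] [ 0.10839433  0.99410726 -0.00119386] [ 0.02448264 -0.00387008 -0.99969276] [ 0.01058917 -0.00063879  0.0842354 ]
```

```bash
python3 -m handwheel '[[0.010,-0.001,0,0],[0,0,0.025,0],[0,0,0.025,0],[0,0,0.018,0],[0,0,0,0]]';  python3 - <<'E'
from m import *
p,R,o=tool();print(p,R.T@(np.array([.431,.181,.308])-p))
E
```

```text
t: 21.67
position: [0.4344, 0.1807, 0.3227]
eef_rot: [0.01, 0.746, 0.665, 0.009]
ft_force: [-0.2, 0.7, -0.5]
opening: 0.0512
[0.43441435 0.18068399 0.32265147] [-8.34558433e-05 -3.81449963e-03  1.45556181e-02]
```

```bash
python3 -m handwheel '[[0,-0.004,0.008,0],[0,0,0.007,0],[0,0,0,0]]'; python3 -m handwheel '[[0,0,0,0],[0,0,0,0],[0,0,0,0],[0,0,0,0],[0,0,0,0]]' -1 30; python3 -m handwheel '[[0,0,-0.006,0],[-0.015,0,0,0],[-0.015,0,0,0],[-0.015,0,0,0],[0,0,0,0]]'; python3 - <<'E'
from m import *
prof(.427,.006,.09,.2)
E
```

```text
t: 21.92
position: [0.4325, 0.1815, 0.3075]
eef_rot: [0.009, 0.747, 0.665, 0.009]
ft_force: [-0.1, -0.9, 0.4]
opening: 0.0516
t: 22.33
position: [0.4338, 0.1818, 0.3095]
eef_rot: [0.01, 0.748, 0.664, 0.01]
ft_force: [0.4, 0.6, -2.9]
opening: 0.0235
t: 22.75
position: [0.4281, 0.1362, 0.3175]
eef_rot: [0.01, 0.747, 0.665, 0.01]
ft_force: [-1.2, 0.3, -3.2]
opening: 0.0234
120 [72 73 74] 100
125 [72 73 74] 361
130 [72 73 74] 344
135 [72 73 74] 365
140 [52 73 74] 464
145 [ 24  73 134] 2873
150 [-1 20 23] 461
155 [-1  0 18] 231
160 [-1  0  1] 188
165 [-1  0  1] 203
170 [-1  0  1] 198
175 [-1  0  1] 204
180 [-2  0  1] 215
185 [-2  0  1] 215
190 [-1  0  1] 222
195 [-1  0  1] 228
```

```bash
python3 -m handwheel '[[0,0,0.006,0],[0,0,0.003,0],[0,0,0.002,0]]' - 20; python3 -m handwheel '[[0.004,0,0.002,0],[0.005,0,0.002,0]]'; python3 -m handwheel '[[0.006,0,0.001,0],[0.006,0,0,0]]'; python3 -m handwheel '[[0.007,0,0,0],[0.004,0,0,0]]'; python3 - <<'E'
from m import *
prof(.43,.006,.11,.18)
E
```

```text
t: 23.05
position: [0.4285, 0.1391, 0.3073]
eef_rot: [0.009, 0.746, 0.665, 0.011]
ft_force: [-18.0, -2.6, 45.2]
opening: 0.0235
t: 23.22
position: [0.4293, 0.1479, 0.3055]
eef_rot: [0.011, 0.747, 0.665, 0.012]
ft_force: [-13.3, -9.7, 43.4]
opening: 0.023
t: 23.38
position: [0.4302, 0.1603, 0.3057]
eef_rot: [0.012, 0.746, 0.665, 0.011]
ft_force: [0.7, -0.2, -1.3]
opening: 0.0232
t: 23.55
position: [0.4315, 0.1728, 0.3057]
eef_rot: [0.012, 0.746, 0.666, 0.011]
ft_force: [0.4, -2.1, 2.9]
opening: 0.0234
155 [67 68 68] 10
160 [67 68 69] 376
165 [66 67 68] 475
170 [ 2 32 67] 990
175 [-1 46 65] 979
```

```bash
python3 -m handwheel '[[0.005,0,0.001,0],[0.005,0,0.001,0]]'; python3 -m handwheel '[[0.006,0,0.001,0],[0.006,0,0.001,0]]'; python3 - <<'E'
from m import *
prof(.432,.006,.12,.215)
E
```

```text
t: 23.77
position: [0.4324, 0.1832, 0.3041]
eef_rot: [0.012, 0.746, 0.666, 0.011]
ft_force: [-6.0, -2.3, 12.9]
opening: 0.0232
t: 23.93
position: [0.4334, 0.1952, 0.3021]
eef_rot: [0.012, 0.746, 0.666, 0.01]
ft_force: [-0.8, -3.2, 1.7]
opening: 0.0227
120 [-1  0  1] 142
125 [-1  0  1] 25
150 [29 30 31] 240
155 [28 29 30] 74
175 [-1  0  0] 44
180 [-1  0  9] 207
185 [-1 67 69] 549
190 [-1 65 67] 785
195 [-1 61 64] 763
200 [ -1  58 112] 810
205 [ -1 115 119] 1669
210 [-1  0  1] 216
```

```bash
python3 -m handwheel '[[0.006,0,0.002,0],[0.006,0,0.003,0],[0.006,0,0.003,0],[0.004,0,0.003,0]]' - 24; python3 - <<'E'
from m import *
prof(.433,.006,.15,.245)
E
```

```text
t: 24.32
position: [0.4366, 0.2193, 0.2902]
eef_rot: [0.012, 0.746, 0.666, 0.011]
ft_force: [-0.2, 0.2, 2.9]
opening: 0.0228
165 [35 36 37] 16
170 [32 35 37] 397
175 [33 35 36] 134
180 [36 37 39] 141
185 [38 40 42] 149
190 [41 43 45] 166
195 [44 46 47] 179
200 [46 48 50] 196
205 [-1 53 54] 167
210 [-1 52 57] 429
215 [-1 55 58] 750
220 [-1 49 54] 1032
225 [ -1  43 102] 1007
230 [ -1 104 107] 1397
235 [ -1   0 112] 424
240 [-1  0  1] 242
```

```bash
python3 -m handwheel '[[0.006,0,0.006,0],[0.005,0,0.006,0],[0.003,0,0.006,0],[0.001,0,0.004,0],[0,0,0,0]]'; python3 - <<'E'
from m import *
p,R,o=tool();print(p,R[:,0],R[:,2])
prof(.437,.006,.17,.26)
E
```

```text
t: 24.78
position: [0.4392, 0.237, 0.2653]
eef_rot: [0.011, 0.745, 0.666, 0.011]
ft_force: [1.0, -0.7, 0.7]
opening: 0.023
[0.43921654 0.23698284 0.26529356] [0.11132948 0.99378175 0.00189033] [ 0.03132854 -0.00160839 -0.99950785]
200 [29 29 30] 10
205 [29 31 32] 330
210 [29 30 31] 370
215 [29 30 31] 368
220 [29 30 31] 388
225 [29 30 32] 338
230 [29 31 32] 410
235 [-1 31 32] 571
240 [-1 19 31] 1404
245 [-1 78 82] 1701
250 [-1  0  1] 312
255 [-1  0  1] 325
```

```bash
python3 -m handwheel '[[0,0,-0.002,0],[0,0,0,0],[0,0,0,0]]' -0.15 30; python3 -m handwheel '[[-0.012,0,-0.003,0],[-0.004,0,0,0],[0,0,0,0]]'; python3 - <<'E'
from m import *
cap('wrist');held();p,R,o=tool();print(p)
E
```

```text
t: 25.08
position: [0.4392, 0.2361, 0.268]
eef_rot: [0.011, 0.746, 0.666, 0.011]
ft_force: [-0.6, -0.7, -0.1]
opening: 0.0362
t: 25.33
position: [0.4374, 0.2194, 0.2714]
eef_rot: [0.012, 0.746, 0.666, 0.011]
ft_force: [0.6, -0.4, -0.1]
opening: 0.0362
-0.04 ytop -0.0159 ztop -0.02 y -0.0235 0.024
-0.035 ytop 0.0035 ztop -0.0263 y -0.0227 0.0239
-0.03 ytop 0.0013 ztop -0.032 y -0.0217 0.0229
-0.025 ytop 0.0019 ztop -0.0323 y -0.0205 0.0222
-0.02 ytop 0.0016 ztop -0.0264 y -0.0195 0.0211
-0.015 ytop 0.0017 ztop -0.0233 y -0.0184 0.0201
-0.01 ytop 0.0003 ztop -0.0396 y -0.0193 0.0209
-0.005 ytop 0.0002 ztop -0.042 y -0.019 0.0207
-0.0 ytop -0.0001 ztop -0.044 y -0.0191 0.0208
0.005 ytop 0.0018 ztop -0.0447 y -0.0238 0.0239
0.01 ytop -0.0028 ztop -0.045 y -0.024 0.024
0.015 ytop -0.0131 ztop -0.0449 y -0.0239 0.024
0.02 ytop 0.0004 ztop -0.0187 y -0.024 0.024
0.025 ytop 0.0004 ztop -0.0181 y -0.0239 0.024
0.03 ytop -0.0005 ztop 0.0055 y -0.024 0.0239
0.035 ytop -0.0004 ztop 0.0055 y -0.024 0.024
0.04 ytop -0.0004 ztop 0.0056 y -0.024 0.024
0.045 ytop 0.0001 ztop 0.0056 y -0.0239 0.024
0.05 ytop -0.0006 ztop 0.0054 y -0.024 0.024
0.055 ytop 0.0238 ztop -0.0118 y -0.024 0.024
[0.43746491 0.21966896 0.2714327 ]
```

```bash
python3 -m handwheel '[[0.004,0,0.001,0],[0,0,0,0]]'; python3 -m handwheel '[[0,0,0,0],[0,0,0,0],[0,0,0,0],[0,0,0,0],[0,0,0,0]]' -1 50; python3 -m handwheel '[[0,0,-0.01,0],[0,0,-0.02,0],[0,0,-0.03,0],[0,0,-0.03,0],[0,0,-0.02,0],[0,0,0,0]]'; python3 - <<'E'
from m import *
cap('wrist');held();p,R,o=tool();print(p,R[:,0],R[:,2])
E
```

```text
t: 25.55
position: [0.4381, 0.2244, 0.2704]
eef_rot: [0.011, 0.746, 0.666, 0.011]
ft_force: [-0.1, 1.0, -0.1]
opening: 0.0368
t: 25.97
position: [0.438, 0.2251, 0.2704]
eef_rot: [0.012, 0.745, 0.666, 0.011]
ft_force: [-1.2, -2.5, 2.5]
opening: 0.0226
t: 26.47
position: [0.433, 0.2261, 0.3828]
eef_rot: [0.01, 0.745, 0.667, 0.008]
ft_force: [-1.1, 0.3, -3.9]
opening: 0.0226
-0.035 ytop -0.0083 ztop -0.0271 y -0.0151 0.0169
-0.03 ytop 0.0015 ztop -0.0339 y -0.0158 0.0175
-0.025 ytop 0.0015 ztop -0.0317 y -0.0104 0.0139
-0.02 ytop 0.0013 ztop -0.0254 y -0.0103 0.0133
-0.015 ytop 0.0014 ztop -0.0244 y -0.0108 0.0127
-0.01 ytop 0.0013 ztop -0.0399 y -0.0121 0.0141
-0.005 ytop 0.001 ztop -0.045 y -0.012 0.014
-0.0 ytop 0.001 ztop -0.045 y -0.012 0.0139
0.005 ytop 0.0007 ztop -0.045 y -0.0239 0.024
0.01 ytop -0.0029 ztop -0.045 y -0.024 0.024
0.015 ytop -0.0007 ztop -0.045 y -0.0235 0.024
0.02 ytop 0.0005 ztop -0.0207 y -0.012 0.0124
[0.43277541 0.2258274  0.3810133 ] [ 0.10944325  0.9939911  -0.00196628] [ 0.02432031 -0.00465534 -0.99969338]
```

```bash
python3 -m handwheel '[[-0.02,0.008,0,-0.009],[-0.03,0.011,0,-0.009],[-0.03,0.011,0,0],[-0.03,0.011,0,0],[-0.03,0.011,0,0],[-0.03,0.01,0,0],[-0.02,0.005,0,0],[0,0,0,0],[0,0,0,0]]'; python3 - <<'E'
from m import *
p,R,o=tool();print(p,R[:,0],R[:,2],o['opening'],R.T@(np.array([.4825,.0173,.2853])-p))
cap('wrist');W=cloud(load('wrist'));Q=W.reshape(-1,3)
Q=Q[(Q[:,1]>-.06)&(Q[:,1]<.09)&(Q[:,0]>.42)&(Q[:,0]<.67)]
F=Q[abs(Q[:,2]-.294)<.0025]
print('rim',cv2.minAreaRect((F[:,:2]*1000).astype(np.float32)),len(F))
E
```

```text
t: 27.27
position: [0.4808, 0.0214, 0.3697]
eef_rot: [0.005, 0.737, 0.676, 0.001]
ft_force: [-0.1, 0.4, -2.0]
opening: 0.0224
[0.48081322 0.02140899 0.36970757] [ 0.08664242  0.99622448 -0.00546588] [ 0.00804706 -0.00618618 -0.99994849] 0.02242728958219216 [-0.00348597  0.00131428  0.08444221]
rim ((544.8802490234375, 12.790534973144531), (100.8317642211914, 192.41497802734375), 84.76077270507812) 6019
```

```bash
python3 -m handwheel '[[-0.003,0.001,0.01,0.005],[0,0,0.02,0],[0,0,0.02,0],[0,0,0.005,0],[0,0,0,0]]'; python3 - <<'E'
from m import *
p,R,o=tool();print(p,R[:,0],o['ft_force'],R.T@(np.array([.4825,.0173,.2853])-p))
E
```

```text
t: 27.73
position: [0.4808, 0.0222, 0.3104]
eef_rot: [0.004, 0.737, 0.676, 0.0]
ft_force: [-1.0, 0.2, -2.3]
opening: 0.0225
[0.48079075 0.02220988 0.31044165] [ 0.08585215  0.99629853 -0.00431798] [-0.9527408   0.22989515 -2.2828302 ] [-0.0046364   0.0019781   0.02517384]
```

```bash
python3 -m handwheel '[[-0.005,0.002,0,0.004],[0,0,0,0]]'; python3 -m handwheel '[[0,0,0.008,0],[0,0,0.008,0],[0,0,0.003,0],[0,0,0,0]]'; python3 - <<'E'
from m import *
p,R,o=tool();print(p,R[:,0],o['ft_force'],R.T@(np.array([.4825,.0173,.2853])-p))
E
```

```text
t: 27.9
position: [0.4825, 0.0178, 0.3111]
eef_rot: [0.003, 0.738, 0.675, 0.0]
ft_force: [0.1, 0.0, -3.3]
opening: 0.0227
t: 28.23
position: [0.4833, 0.0179, 0.2919]
eef_rot: [0.004, 0.738, 0.675, 0.002]
ft_force: [-0.1, 0.0, -2.3]
opening: 0.0226
[0.48331706 0.01794179 0.29192498] [ 0.08848572  0.99607141 -0.00346605] [-0.11656912  0.01447946 -2.29200414] [-0.00068861 -0.00081393  0.00662066]
```

```bash
python3 -m handwheel '[[-0.001,-0.001,0.003,0],[0,0,0.003,0],[0,0,0.001,0],[0,0,0,0]]'; python3 -m handwheel '[[0,0,0.001,0],[0,0,0.001,0],[0,0,0,0]]'
```

```text
t: 28.57
position: [0.4822, 0.0164, 0.2865]
eef_rot: [0.006, 0.738, 0.675, 0.002]
ft_force: [-2.5, 1.8, 2.3]
opening: 0.0225
t: 28.82
position: [0.4822, 0.0164, 0.2866]
eef_rot: [0.007, 0.738, 0.675, 0.003]
ft_force: [-2.6, 1.3, 1.4]
opening: 0.0227
```

```bash
python3 -m handwheel '[[0,0,0,0],[0,0,0,0],[0,0,0,0],[0,0,0,0]]' -0.15 20; python3 -m handwheel '[[0,0,-0.02,0],[0,0,-0.03,0],[0.01,0,-0.03,0],[0.03,0,-0.03,0],[0.03,0.02,0,0],[0.03,0.02,0,0],[0,0.01,0,0],[0,0,0,0]]'; cat >> m.py <<'E'
c=np.array([.545,.0115]);ax=np.array([-.0918,-.9958]);ay=np.array([.9958,-.0918])
def stow(y0):
    Q=cloud(load('wrist')).reshape(-1,3);d=Q[:,:2]-c;X=d@ax;Y=d@ay-y0;Z=Q[:,2]-.264
    for x in np.arange(-.03,.05,.01):
        m=(abs(X-x)<.0025)&(abs(Y)<.022)&(Z>.026)&(Z<.06)
        if m.sum()>4:
            t=m&(Z>Z[m].max()-.003);print(round(x,3),'Z',Z[m].max().round(4),'Y',Y[t].mean().round(4),Y[m].min().round(4),Y[m].max().round(4))
E
python3 - <<'E'
from m import *
p,R,o=tool();print(p,R[:,0],R[:,2])
cap('wrist','o.png');stow(0);print();stow(-.062)
E
```

```text
t: 29.15
position: [0.4825, 0.0164, 0.2871]
eef_rot: [0.008, 0.738, 0.675, 0.004]
ft_force: [0.1, -0.0, -0.9]
opening: 0.0363
t: 29.82
position: [0.5407, 0.1148, 0.4023]
eef_rot: [0.007, 0.739, 0.673, 0.004]
ft_force: [0.1, -0.7, -1.6]
opening: 0.0365
[0.54065612 0.11475661 0.40231648] [ 0.09356222  0.99560668 -0.00366826] [ 0.01518877 -0.00511134 -0.99987158]
-0.03 Z 0.0287 Y -0.0006 -0.0049 0.0038
-0.02 Z 0.0429 Y 0.0009 -0.0111 0.0115
-0.01 Z 0.0442 Y 0.0002 -0.012 0.0123
0.0 Z 0.0426 Y 0.0001 -0.0112 0.0107
0.01 Z 0.0426 Y 0.0 -0.0112 0.011
0.02 Z 0.0427 Y -0.0001 -0.012 0.0112
0.03 Z 0.0459 Y -0.0024 -0.0145 0.0127
0.04 Z 0.0498 Y -0.0018 -0.0194 0.019

0.01 Z 0.0346 Y 0.011 0.0106 0.0112
0.02 Z 0.0413 Y 0.0049 0.0039 0.0116
0.03 Z 0.0428 Y 0.0051 0.0043 0.0135
0.04 Z 0.0476 Y 0.0094 0.0064 0.0196
```

View pics/o.png

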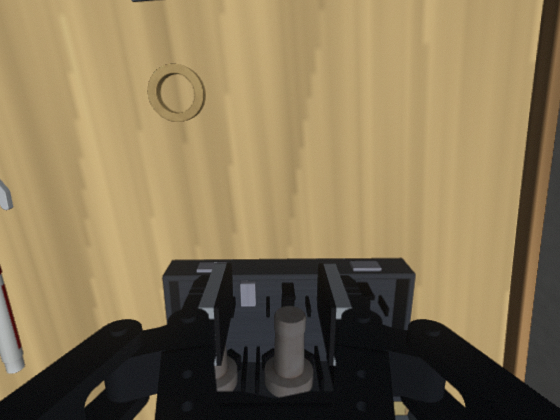

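Both punches sit in cradles 2 and 1. Now the lid: fingers shut, pass over it and come down behind it.

```bash
python3 -m handwheel '[[0,0,-0.03,0],[0,0,-0.03,0],[0,0,-0.03,0],[-0.02,0,0,0],[-0.03,0.003,0,0],[-0.03,0.003,0,0],[-0.03,0.003,0,0],[-0.03,0.003,0,0],[-0.03,0.002,0,0],[-0.03,0,0,0],[-0.015,0,0,0],[0,0,0,0],[0,0,0,0]]' -1 20; python3 - <<'E'
from m import *
cap('scene')
p,R,o=tool();print(p,R[:,0],R[:,2],'caseXY',(p[:2]-c)@ax,(p[:2]-c)@ay)
E
```

```text
t: 30.95
position: [0.5218, -0.1151, 0.4976]
eef_rot: [0.007, 0.741, 0.672, 0.002]
ft_force: [0.1, 0.8, -0.0]
opening: -0.0
[ 0.52183998 -0.11488306  0.49767148] [ 0.09719638  0.99524159 -0.00685907] [ 0.01136737 -0.00800135 -0.99990338] caseXY 0.1279783455532459 -0.01146078650344871
```

```bash
python3 -m handwheel '[[0,0.006,0.02,0],[0,0.005,0.03,0],[0,0,0.03,0],[0,0,0.02,0],[0,0,0,0]]'; python3 - <<'E'
from m import *
cap('side','p.png')
p,R,o=tool();print(p,o['ft_force'],'caseXY',(p[:2]-c)@ax,(p[:2]-c)@ay)
im=cv2.imread('pics/p.png')[90:290,240:450];cv2.imwrite('pics/p.png',cv2.resize(im,None,fx=3,fy=3,interpolation=cv2.INTER_CUBIC))
E
```

```text
t: 31.42
position: [0.5335, -0.1114, 0.3953]
eef_rot: [0.007, 0.739, 0.674, 0.003]
ft_force: [0.3, -0.1, 0.5]
opening: 0.0002
[ 0.53383645 -0.11123994  0.39720972] [-0.6062706  -0.17830076  0.88271967] caseXY 0.12324925030827985 0.00015086187994124874
```

View pics/p.png

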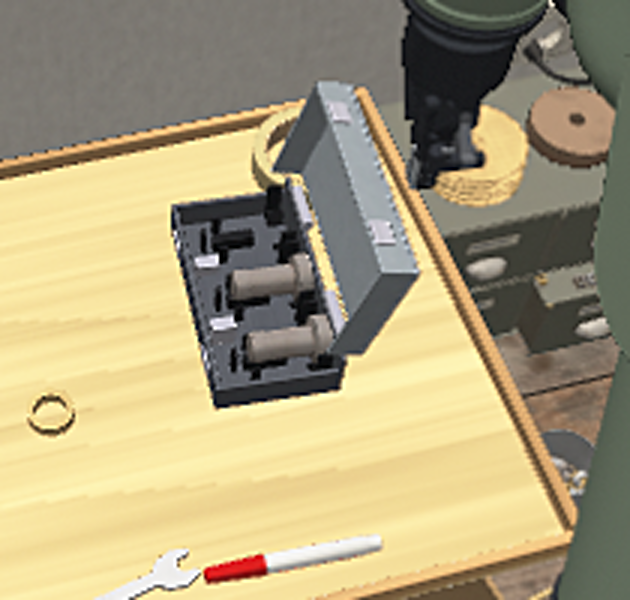

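Both punches lie in their cradles, flange to the hinge, and the fingers are behind the lid. I push now.

```bash
python3 -m handwheel '[[0.007,0,0,0],[0.007,0,0,0],[0.007,0,0,0],[0.007,0,0,0],[0.007,0,0,0],[0.006,0,0,0]]'; python3 -m handwheel '[[0.006,0,0,0],[0.006,0,0,0]]'; python3 - <<'E'
from m import *
cap('side');p,R,o=tool();X0=(p[:2]-c)@ax
Q=cloud(load('side')).reshape(-1,3);d=Q[:,:2]-c;X=d@ax;Y=d@ay;Z=Q[:,2]-.264
print('TCP X',X0)
for z in(.09,.11,.13,.15,.16):
  m=(abs(Y)<.09)&(abs(Y)>.05)&(abs(Z-z)<.006)&(X>0)&(X<.1)
  if m.sum()>3: print(z,X[m].min(),X[m].max())
E
```

```text
t: 31.97
position: [0.5389, -0.065, 0.4029]
eef_rot: [0.011, 0.738, 0.674, 0.006]
ft_force: [0.1, 0.0, 0.1]
opening: 0.0004
t: 32.13
position: [0.5402, -0.0512, 0.4032]
eef_rot: [0.011, 0.738, 0.675, 0.007]
ft_force: [0.4, -0.3, -0.7]
opening: 0.0001
TCP X 0.06148777485319396
0.09 0.028398977767110433 0.036725170889115026
0.11 0.023852154724518067 0.029889888642976235
0.13 0.022336506740204595 0.025510794736616153
0.15 0.018426985480806377 0.0500458625290715
0.16 0.019201012375205807 0.0500458625290715
```

```bash
python3 -m handwheel '[[-0.01,0,0,0],[-0.02,0,0,0],[-0.02,0,-0.01,0],[0,0,-0.02,0],[0,0,-0.02,0],[0,0,0,0],[0,0,0,0],[0,0,0,0],[0,0,0,0],[0,0,0,0],[0,0,0,0],[0,0,0,0]]'; python3 - <<'E'
from m import *
cap('side','q.png');p,R,o=tool();X0=(p[:2]-c)@ax
Q=cloud(load('side')).reshape(-1,3);d=Q[:,:2]-c;X=d@ax;Y=d@ay;Z=Q[:,2]-.264
m=(abs(Y)<.09)&(X>-.045)&(X<.045);print('TCP X',X0,'lid Z',np.nanpercentile(Z[m],[2,50,98]))
for x in(-.04,0,.04): 
  k=m&(abs(X-x)<.005);print(x,np.nanmedian(Z[k]))
im=cv2.imread('pics/q.png')[90:330,160:450];cv2.imwrite('pics/q.png',cv2.resize(im,None,fx=2.5,fy=2.5,interpolation=cv2.INTER_CUBIC))
m=(Q[:,0]>.41)&(Q[:,0]<.7)&(Q[:,1]>.235)&(Q[:,1]<.35)&(Q[:,2]>.278)&(Q[:,2]<.29)
print('cover',np.percentile(Q[m],[1,50,99],axis=0).round(4))
E
```

```text
t: 33.18
position: [0.533, -0.1059, 0.4524]
eef_rot: [0.009, 0.738, 0.674, 0.005]
ft_force: [-0.2, 0.0, -0.6]
opening: -0.0001
TCP X 0.11800715570268659 lid Z [0.06016176 0.06350481 0.06683167]
-0.04 0.0632701577684357
0 0.06347665913082626
0.04 0.06350480962375482
cover [[0.4645 0.2546 0.2791]
 [0.5462 0.2882 0.2834]
 [0.6855 0.3289 0.2873]]
```

View pics/q.png

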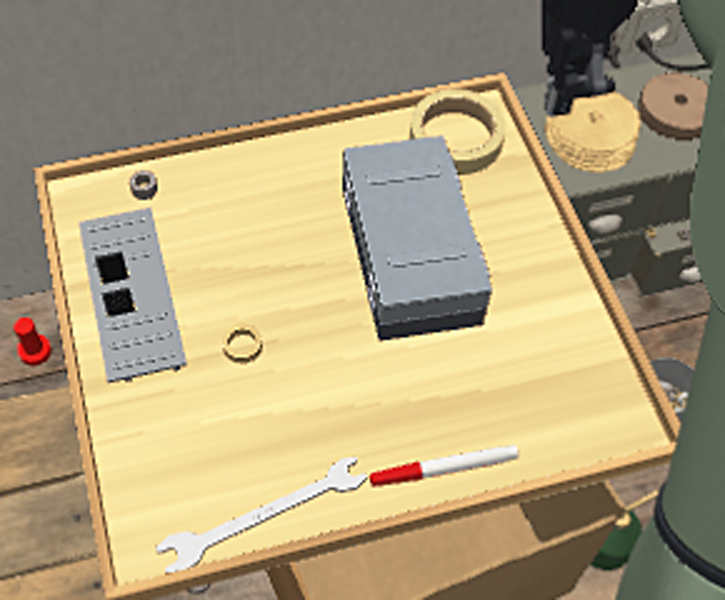

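The lid is shut and level (63.5 mm up, 64 expected), the cover lies flat, no punch is left on the tray and the robot is clear. I hand in the job.

```bash
python3 -m handwheel '[[0,0,-0.01,0],[0,0,0,0],[0,0,0,0]]'; python3 -c "
from cell import workorder
print(workorder.hand_in())"
```

```text
t: 33.48
position: [0.5328, -0.1057, 0.4619]
eef_rot: [0.009, 0.738, 0.675, 0.004]
ft_force: [-0.1, -0.6, 0.4]
opening: 0.0001
the job is handed in; nothing more can be done
None
```

The job is done and was handed in at 33.5 s; no verdict was reported. The order was:
- **Cover:** I released it by its squeezed tabs, lifted it off and laid it flat and right way up on the left of the tray.
- **Punches:** The two punches on the tray were tipped over in the grip, one after the other, then regripped and laid in cradles 2 and 1. Flanges are in the V and shanks point away from the hinge.
- **Lid:** I pushed it past upright from behind, backed off, and it fell shut by itself.

My last checks showed:
- **Cover:** its top is about 283.5 mm above the bench; 284 mm was expected.
- **Punch in cradle 2:** its axis is level, about 30–31 mm up and centred.
- **Punch in cradle 1:** the wrist camera saw only part of it, but those edges agreed and the side picture showed it seated like the other.
- **Lid:** it is level at 63.5 mm; 64 mm was expected.
- **Tray and robot:** no punch is left on the tray and the robot is touching nothing.

- **First try that failed:** gripping the first punch lower on its shank only dragged it across the tray. Regripping higher worked.
- **Forces:** the highest wrist force I read was about 50 N, while tipping the second punch, against the 120 N limit. That is from readings at the end of each move.
- **Position disagreement:** the cameras differed by about 4 mm on the tab position. I used the wrist camera's value, which the grip then confirmed.

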